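# Hang the oiled napkin ring to dry

## Robot

A 6-joint arm with a two-finger parallel gripper is mounted at the origin on a cart in front of the work surface, level with it; the furniture and walls round the work are solid. World frame = base frame: x ahead of the robot, y to its left, z up, the work surface at z = 0. Lengths are in m, angles in rad, forces in N, time in s.
With the tool pointing down it reaches from about 0.275 to 0.825 m from the base axis. Payload 4.9 kg.
Tool frame: the origin (TCP) lies midway between the tips of the shut fingers; the grasp point (between the pads) lies 19 mm behind it; z points along the fingers, y is the line along which they close (so a half turn about z gives the same grasp; the last joint's range is limited). The gripper opens to 85 mm and grips with 20 to 120 N. Pads are 22 mm wide; open, the fingers measure 114 mm over their backs; the gripper's body (76 mm by 85 mm) begins 54 mm behind the grasp point. The pads swing forward as they close: fully open they stand 13 mm farther back than shut.
Start: joints at [-1.468, 0.326, -0.193, 1.052, 0, 1.437], TCP at [0.129, -0.535, 0.231] pointing down, gripper open.
Joint ranges: [-2.65, 2.65], [-0.97, 1.79], [-1.3, 1.35], [-1.93, 2.1], [-1.47, 1.37], [-3.14, 3.14]. Speed limits (rad/s): [2.57, 2.57, 3.14, 3.14, 3.14, 3.14].

## Interface

Orientations are given as a rotation vector (axis times angle).
In Python, from cell import r, vision gives the robot as it stands.
- The arm moves only by the tool jog_arm, never from a script. Its argument "motion" is a list of rows, each an object of numbers: "x", "y", "z": the shift along the world's x, y, z each as a share of 1000 mm, from -1 to 1; "wx", "wy", "wz": the turn, a rotation vector about the world's x, y, z each as a share of 0.5 rad, from -1 to 1. In form: [{"x": .., "y": .., "z": .., "wx": .., "wy": .., "wz": ..}, ...]. A call has 1 to 8 rows; each row is the pose to reach, as a shift and turn from the pose commanded when the call began; what a row does not reach only later rows make up. A row lasts 1/10 s, in which the tool goes at most 50 mm and 8.59 degrees, less where a joint would pass 70% of its speed; a pose out of reach is approached as far as the arm can. A call with a number of a shift or a turn outside -1 to 1 is refused whole. A call with a gripper value outside its range is refused whole. "hand" is the closure, from 0 (fully open) to 1 (shut), set as the call begins (left out, the last holds). The fingers move at their own pace and stop on an object; "force" is the grip in N (left out, the last holds). Time passes only in rows, so rows that repeat a pose let the fingers close. It gives the time, the measured TCP pose, the force, the opening and the grip force at its end, in the units of the state.
- r.state(): the state, without advancing time (a new reading comes with each control period).
- vision.grab_frame(name): name is "scene" or "top"; returns a dict with "color" (480x640x3 uint8, blue, green, red), "depth" (480x640 float32, m along the optical axis (not along the pixel's ray), 0 where there is no reading), "K" (3x3 intrinsics, pixels), "k1" (the pictures are not rectified: a ray, as slopes to the right and down, at radius r is drawn at 1 + k1 r^2 times it, then the intrinsics apply), "R" (3x3) and "t" (3): a world point X has camera coordinates R X + t. Camera axes: x right, y down, z forward; pixel columns grow to the right and rows downward; lengths in m; the calibration is good to about 2 mm. A picture is of the moment at which its call begins.
- r.close_job(): hands the job in; it is judged then, once.
The state is a dict: "t": time; "joints": joint angles; "qd": joint speeds; "joint_efforts": joint torques, N m; "position": TCP position; "tcp_rot": TCP orientation; "contact_force": force on the tool from outside, world axes, zero at the start; "torque": the same for the moment, N m; "width": opening from 0.0 (shut) to 1.0 (fully open); "grasp_force": force on a finger pad.
Only numpy, scipy, OpenCV 4.12 (cv2) and the standard library are available. Lean on these libraries where they do the work, as an engineer would, in place of code of your own. Each camera call takes 0.05 s, during which the arm holds its last target. There are 200 camera calls.

## Task

The dark wooden napkin ring has just been oiled, so the robot itself must not touch it. Take the rod by its blue handle from the drying stand, pass it through the dark ring's bore, lift the ring on it, and lay the rod back in both forks of the stand as it lay before, so that the ring hangs freely between the two forks. Leave the pale ring where it is.

Things in the scene. Friction and masses are not known exactly. Their poses are not given: they have to be found in the camera images.
- dark_ring_center (a point): Dark brown wooden napkin ring (about 40 g), a short tube on a flat foot, bore level, loose on the worktop. Outer diameter 56 mm, bore 44 mm, 34 mm long, 58 mm high. This point is the centre of the bore, 30 mm above the worktop as it stands. y is the bore's axis (open at both ends, within 10 degrees of world +y at the start), z up.
- pale_ring_center (a point): Pale wooden napkin ring, otherwise the same as the dark one (same point and axes). It and the dark one stand about 8 to 13 cm apart in x, and which is nearer the robot changes. Must stay.
- rod_grip (a point): Middle of the blue handle of the loose rod (60 g) that lies level in the stand, on the rod's axis, 75 mm above the worktop: grip here. Handle 14 mm wide (x), 70 mm long (y), 20 mm high (z). +y points along the rod to its tip: the handle ends at y = +35 mm, the round pale wooden rod, 12 mm thick, goes on to its tip at +205 mm. Centre of mass at about +85 mm.
- stand: Fixed stand: board 80 x 160 x 12 mm with two steel wire forks (8 mm wire). Origin on the worktop under the rod; y along the rod, z up. Forks at y = -30 and +85 mm: upright V's, 42 mm wide at the mouth, tops 97 mm up; the rod's axis rests at z = 75 mm, handle point at y = -90 mm (20 mm more or less is fine). A ring hangs clear with its centre at y = -5 to +60 mm, 16 mm below the axis.

How it is judged:
On the way:
1. the dark ring hangs on the rod, lifted at least 30 mm off the worktop (height (world z) of dark_ring_center above 0.06 m and y of dark_ring_center in the frame of rod_grip between 0.04 and 0.2 m and x of dark_ring_center in the frame of rod_grip between -0.03 and 0.03 m and distance between dark_ring_center and rod_grip below 0.21 m and angle between the y axis of dark_ring_center and the y axis of rod_grip, either way round below 0.7 rad), for 0.2 s.
At the end, for the whole second after the job is handed in: The rod lies in both forks of the stand (lengthwise within 22 mm of where it lay, parallel to the stand within 10 degrees), and the dark ring hangs on it between the forks, clear of the board; both at rest and released (y of rod_grip in the frame of stand between -0.113 and -0.067 m and x of rod_grip in the frame of stand between -0.02 and 0.02 m and z of rod_grip in the frame of stand between 0.06 and 0.09 m and angle between the y axis of rod_grip and the y axis of stand, either way round below 0.17 rad and y of dark_ring_center in the frame of stand between -0.015 and 0.07 m and x of dark_ring_center in the frame of stand between -0.025 and 0.025 m and z of dark_ring_center in the frame of stand between 0.048 and 0.075 m and linear speed of dark_ring below 0.1 m/s and linear speed of rod below 0.05 m/s); the robot touches nothing.
It fails at once if the robot itself touches the dark ring (contact force between any of the fingers, the arm and dark_ring above 0.5 N).
It fails at once if the pale ring is moved by more than 20 mm (distance of pale_ring_center from where it was at the start of the episode above 0.02 m).
It also fails if it takes over 64 s, if anything falls off the work surface, if the arm or the gripper's body presses on something with over 40 N, if the wrist force passes 120 N, or if a joint passes its speed limit or range.

## Working session

There is one attempt and no reset: what is moved stays moved. The work goes in short steps, Python scripts to look and compute and a tool call to move; the robot and the scene stay as the last step left them, time stands still between calls to the robot, and variables do not carry over. Pictures are saved under pics/ and viewed, at most 10 in all, crops included, and the job is handed in when it is done.

Besides the shell and the picture viewer there is one more tool, called after "Emit:" by a JSON object that holds its "op" and its "data", one argument or row to a line. jog_arm: Moves the arm, as the interface text tells. Shift numbers are shares of 1000 mm and turn numbers shares of 0.5 rad, none past 1 either way. Its arguments: {"type":"object","properties":{"motion":{"type":"array","items":{"type":"object","properties":{"x":{"type":"number"},"y":{"type":"number"},"z":{"type":"number"},"wx":{"type":"number"},"wy":{"type":"number"},"wz":{"type":"number"}}}},"hand":{"type":"number"},"force":{"type":"number"}},"required":["motion"]}

```bash
mkdir -p pics; ls; cat > h.py <<'E'
import numpy as np, cv2
from cell import r, vision
def grab(n):
    f=vision.grab_frame(n); return f
def cloud(f):
    K=f["K"]; v,u=np.mgrid[0:480,0:640].astype(np.float32)
    dist=np.array([f["k1"],0,0,0],float)
    p=cv2.undistortPoints(np.stack([u.ravel(),v.ravel()],1)[:,None].astype(np.float64),K,dist).reshape(480,640,2)
    d=f["depth"]; c=np.dstack([p[...,0]*d,p[...,1]*d,d])
    return (c-f["t"])@f["R"], p
def ray(f,uv,z):
    p=cv2.undistortPoints(np.array([[uv]],float),f["K"],np.array([f["k1"],0,0,0.]))[0,0]
    o=-f["R"].T@f["t"]; d=f["R"].T@np.array([p[0],p[1],1]); return o+d*(z-o[2])/d[2]
E
python3 - <<'E'
from h import *
for n in("top","scene"):
    f=grab(n); cv2.imwrite(f"pics/{n}0.png",f["color"]); np.savez(f"{n}0.npz",**f)
    print(n,f["K"].ravel(),f["k1"],-f["R"].T@f["t"],f["R"].round(2).tolist())
print(r.state())
E
```

```text
pics
top [621.67073892   0.         317.82543729   0.         621.67073892
 238.96477037   0.           0.           1.        ] -0.10583720453648655 [0.40142069 0.0104867  1.27863444] [[-0.01, -1.0, 0.03], [-1.0, 0.01, -0.04], [0.04, -0.03, -1.0]]
scene [606.07068687   0.         319.40558348   0.         606.07068687
 237.56889145   0.           0.           1.        ] -0.14191887410833137 [-0.23070041  0.72714882  0.91872411] [[-0.74, -0.68, -0.02], [-0.42, 0.48, -0.77], [0.53, -0.56, -0.64]]
{'t': 0.1, 'joints': array([-1.46822238e+00,  3.26858296e-01, -1.93485242e-01,  1.05202465e+00,
        3.83324207e-05,  1.43659827e+00]), 'qd': array([-0.00062211, -0.00031122,  0.00255001, -0.00069992,  0.00168044,
        0.0004777 ]), 'joint_efforts': array([ 2.20272077e-04, -4.44238687e+01,  2.63037837e+01,  7.93814077e-03,
       -1.35148789e-04, -1.40055860e-05]), 'position': array([ 0.12898013, -0.53411792,  0.23058588]), 'tcp_rot': array([-3.11804320e+00, -3.70866843e-01, -9.91947517e-05]), 'contact_force': array([0.73869363, 0.66447935, 0.29648749]), 'torque': array([-0.0066378 ,  0.00409525, -0.03517591]), 'grasp_force': 0.0, 'width': 0.9992999267961481}
```

View pics/top0.png

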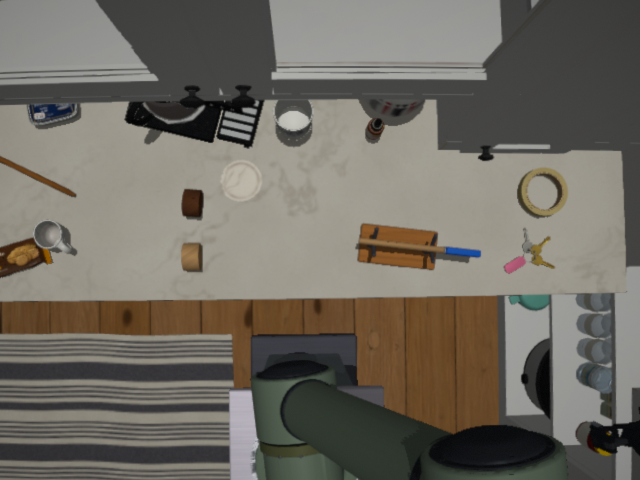

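View pics/scene0.png

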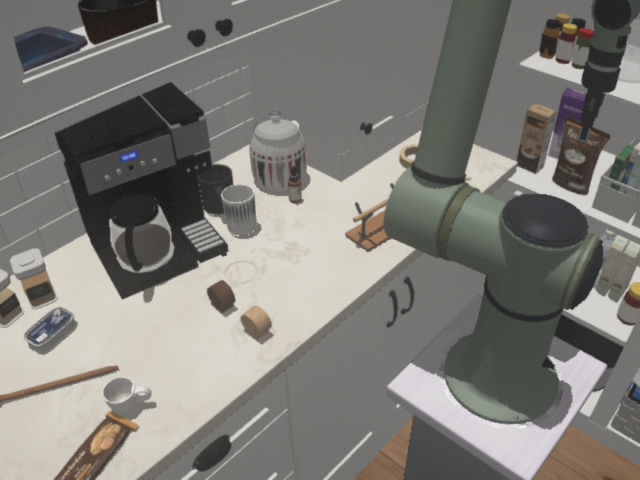

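The top view shows the rod's blue handle at about (463,252) and its tip at about (360,242). The dark ring is at (192,203) and the pale ring at (192,257), nearer the robot. The scene view agrees: dark ring at (221,295), pale ring at (257,322).

```bash
cat > m.py <<'E'
from h import *
f=dict(np.load("top0.npz")); P,_=cloud(f); hsv=cv2.cvtColor(f["color"],cv2.COLOR_BGR2HSV)
def blob(m,name,z):
    m=cv2.morphologyEx(m.astype(np.uint8),cv2.MORPH_OPEN,np.ones((3,3)))
    n,l,s,c=cv2.connectedComponentsWithStats(m); i=1+np.argmax(s[1:,4]); k=l==i
    (cx,cy),wh,a=cv2.minAreaRect(np.argwhere(k)[:,::-1].astype(np.float32))
    Q=P[k]; print(name,s[i],c[i].round(1),'rect',np.round([cx,cy,*wh,a],1),'ray',ray(f,(cx,cy),z).round(4),'z pct',np.percentile(Q[:,2],[10,50,90]).round(3))
    box=cv2.boxPoints(((cx,cy),wh,a)); print('  corners',[ray(f,b,z)[:2].round(4).tolist() for b in box]); return k
H,S,V=cv2.split(hsv)
def roi(m,u0,u1,v0,v1):
    o=np.zeros_like(m);o[v0:v1,u0:u1]=m[v0:v1,u0:u1];return o
blob(roi((abs(H.astype(int)-110)<15)&(S>120),430,500,230,270),'handle',.085)
blob(roi((V<110)&(S>80),170,215,180,225),'dark',.05)
blob(roi((S>80)&(V>90),170,215,232,280),'pale',.05)
blob(roi((S>120)&(H<20),345,450,215,280),'board',.012)
k=(P[...,2]>.066)&(P[...,2]<.1)&(np.arange(640)>345)&(np.arange(640)<490)&(np.arange(480)[:,None]>220)&(np.arange(480)[:,None]<280)
Q=P[k]; c=Q.mean(0); d=np.linalg.svd(Q[:,:2]-c[:2],full_matrices=False)[2][0]; t=(Q[:,:2]-c[:2])@d
print('rod',len(Q),c,d,t.min(),t.max(), c[:2]+d*t.min(), c[:2]+d*t.max())
for n,u0,u1,v0,v1 in (('d',165,220,175,230),('p',165,220,235,285)):
    q=P[v0:v1,u0:u1].reshape(-1,3); q=q[(q[:,2]>.04)&(q[:,2]<.07)]
    print(n,len(q),q.min(0),q.max(0),cv2.minAreaRect(q[:,:2].astype(np.float32)))
cv2.imwrite('pics/crop.png',np.vstack([cv2.resize(f["color"][215:285,340:500],None,fx=5,fy=4,interpolation=2),cv2.resize(f["color"][175:285,160:230],(350,300))if 0 else np.zeros((1,800,3),np.uint8)]))
# overhead obstacles: lowest points above the counter, z>0.1
for x0 in np.arange(.2,.9,.1):
    q=P[(P[...,0]>x0)&(P[...,0]<x0+.1)&(P[...,1]>-.5)&(P[...,1]<.4)&(P[...,2]>.1)]
    print(round(x0,1),len(q), (q.min(0).round(2),q.max(0).round(2)) if len(q) else '')
E
python3 m.py
```

```text
handle [446 247  35  10 232] [462.6 251.9] rect [462.9 252.1  34.6   6.8   6.6] ray [ 0.4238 -0.3078  0.085 ] z pct [0.081 0.084 0.088]
  corners [[0.4215, -0.273], [0.4347, -0.2748], [0.4261, -0.3428], [0.4129, -0.3409]]
dark [182 190  21  27 503] [192.  202.8] rect [192. 203.  26.  20.  90.] ray [0.5282 0.2218 0.05  ] z pct [0.018 0.054 0.059]
  corners [[0.5543, 0.2417], [0.5538, 0.2019], [0.5021, 0.202], [0.5026, 0.2418]]
pale [181 243  18  26 437] [189.9 255.7] rect [189.5 255.5  25.   17.   90. ] ray [0.4242 0.2271 0.05  ] z pct [0.046 0.055 0.06 ]
  corners [[0.4491, 0.2439], [0.4487, 0.2102], [0.3994, 0.2105], [0.3997, 0.2441]]
board [ 359  224   84   45 2641] [397.  246.4] rect [400.6 246.7  83.2  37.7   6.3] ray [ 0.4378 -0.1976  0.012 ] z pct [0.01  0.013 0.08 ]
  corners [[0.4101, -0.1078], [0.4866, -0.1175], [0.4659, -0.2884], [0.3889, -0.2782]]
rod 995 [ 0.43598577 -0.2205173   0.08212795] [0.12288335 0.99242112] -0.12313577280512775 0.11674352914805484 [ 0.42085443 -0.34271984] [ 0.4503316  -0.10465856]
d 453 [0.50281108 0.20599625 0.04006116] [0.55727475 0.24313441 0.06377354] ((0.5299361944198608, 0.2247554063796997), (0.03477334603667259, 0.05352690815925598), 86.18702697753906)
p 469 [0.39565146 0.20856952 0.04002045] [0.44940213 0.24327968 0.06324692] ((0.4224652647972107, 0.22597476840019226), (0.03471241146326065, 0.05372342839837074), 89.72518157958984)
0.2 17075 (array([ 0.2 , -0.2 ,  0.27]), array([0.27, 0.09, 0.85]))
0.3 0 
0.4 1263 (array([ 0.4 , -0.25,  0.1 ]), array([0.47, 0.01, 1.28]))
0.5 419 (array([ 0.59, -0.35,  0.15]), array([0.6 , 0.15, 0.56]))
0.6 59275 (array([ 0.6, -0.5,  0.1]), array([0.7, 0.4, 0.8]))
0.7 14201 (array([ 0.7 , -0.28,  0.1 ]), array([0.76, 0.4 , 0.58]))
0.8 0
```

View pics/crop.png

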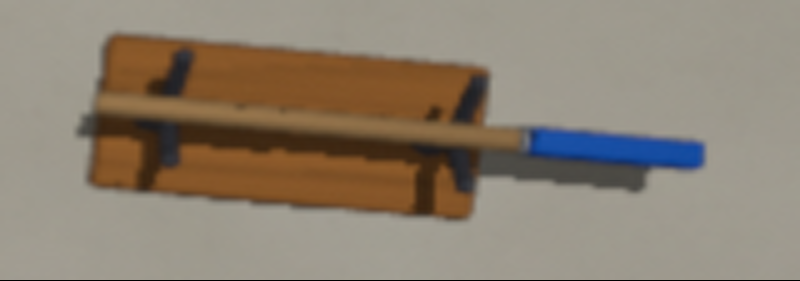

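The rod points along (0.123, 0.992), with the grip at about (0.4245, -0.308, 0.075). The handle's top height (0.085) and the rod length (0.24) match the given sizes. The dark ring is at (0.529, 0.2245), with its bore axis about 4° from +y. The tool needs a yaw of +1.21 rad for the grasp.

Emit:
{"op": "jog_arm", "data": {
  "motion": [
    {"x": 0.037, "y": 0.028, "z": 0, "wz": 0.125},
    {"x": 0.074, "y": 0.057, "z": 0, "wz": 0.25},
    {"x": 0.111, "y": 0.085, "z": 0, "wz": 0.375},
    {"x": 0.148, "y": 0.114, "z": 0, "wz": 0.5},
    {"x": 0.185, "y": 0.142, "z": 0, "wz": 0.625},
    {"x": 0.222, "y": 0.17, "z": 0, "wz": 0.75},
    {"x": 0.259, "y": 0.199, "z": 0, "wz": 0.875},
    {"x": 0.2955, "y": 0.227, "z": 0, "wz": 1}
  ],
  "hand": 0,
  "force": 90
}}

```text
invalid input
```

Emit:
{"op": "jog_arm", "data": {
  "motion": [
    {"z": -0.02, "wz": 0.25},
    {"z": -0.04, "wz": 0.5},
    {"z": -0.06, "wz": 0.75},
    {"z": -0.07, "wz": 1},
    {"z": -0.07, "wz": 1}
  ]
}}

```text
invalid input
```

Emit:
{"op": "jog_arm", "data": {
  "motion": [
    {"wz": 0.21},
    {"wz": 0.422},
    {"wz": 0.422},
    {"wz": 0.422}
  ]
}}

```text
invalid input
```

```bash
cat > s.py <<'E'
from h import *
from scipy.spatial.transform import Rotation as R
s=r.state(); M=R.from_rotvec(s["tcp_rot"]).as_matrix()
print(s["t"],s["position"].round(4),'y',M[:,1].round(3),'z',M[:,2].round(3),s["joints"].round(3),s["contact_force"].round(2),s["width"],s["grasp_force"])
E
python3 s.py
```

```text
0.1 [ 0.129  -0.5341  0.2306] y [ 0.235 -0.972 -0.002] z [-0.     0.002 -1.   ] [-1.468  0.327 -0.193  1.052  0.     1.437] [0.74 0.66 0.3 ] 0.9992999267961481 0.0
```

The calls were refused, perhaps because every row needs all six numbers. I'll try one with all of them.

Emit:
{"op": "jog_arm", "data": {
  "motion": [
    {"x": 0.037, "y": 0.028, "z": 0, "wx": 0, "wy": 0, "wz": 0.125},
    {"x": 0.074, "y": 0.057, "z": 0, "wx": 0, "wy": 0, "wz": 0.25},
    {"x": 0.111, "y": 0.085, "z": 0, "wx": 0, "wy": 0, "wz": 0.375},
    {"x": 0.148, "y": 0.114, "z": 0, "wx": 0, "wy": 0, "wz": 0.5},
    {"x": 0.185, "y": 0.142, "z": 0, "wx": 0, "wy": 0, "wz": 0.625},
    {"x": 0.222, "y": 0.17, "z": 0, "wx": 0, "wy": 0, "wz": 0.75},
    {"x": 0.259, "y": 0.199, "z": 0, "wx": 0, "wy": 0, "wz": 0.875},
    {"x": 0.2955, "y": 0.227, "z": 0, "wx": 0, "wy": 0, "wz": 1}
  ],
  "hand": 0,
  "force": 90
}}

```text
t: 0.9
position: [0.4257, -0.306, 0.231]
tcp_rot: [-2.929, -1.135, 0.0]
contact_force: [0.8, -1.1, -0.7]
width: 1.003
grasp_force: 0.0
```

Emit:
{"op": "jog_arm", "data": {
  "motion": [
    {"x": 0, "y": 0, "z": -0.02, "wx": 0, "wy": 0, "wz": 0.25},
    {"x": 0, "y": 0, "z": -0.04, "wx": 0, "wy": 0, "wz": 0.5},
    {"x": 0, "y": 0, "z": -0.06, "wx": 0, "wy": 0, "wz": 0.75},
    {"x": 0, "y": 0, "z": -0.07, "wx": 0, "wy": 0, "wz": 1},
    {"x": 0, "y": 0, "z": -0.07, "wx": 0, "wy": 0, "wz": 1}
  ]
}}

```text
t: 1.4
position: [0.4234, -0.3065, 0.1594]
tcp_rot: [-2.557, -1.819, 0.001]
contact_force: [-1.0, 0.2, 0.2]
width: 1.004
grasp_force: 0.0
```

Emit:
{"op": "jog_arm", "data": {
  "motion": [
    {"x": 0, "y": 0, "z": 0, "wx": 0, "wy": 0, "wz": 0.21},
    {"x": 0, "y": 0, "z": 0, "wx": 0, "wy": 0, "wz": 0.422},
    {"x": 0, "y": 0, "z": 0, "wx": 0, "wy": 0, "wz": 0.422},
    {"x": 0, "y": 0, "z": 0, "wx": 0, "wy": 0, "wz": 0.422}
  ]
}}

```text
t: 1.8
position: [0.4247, -0.3079, 0.1618]
tcp_rot: [2.357, 2.076, 0.0]
contact_force: [-0.2, -0.5, 0.0]
width: 1.0
grasp_force: 0.0
```

```bash
python3 s.py; python3 -c "
from h import *
f=grab('top');cv2.imwrite('pics/t1.png',cv2.resize(f['color'][180:300,330:530],None,fx=4,fy=4))"
```

```text
1.8 [ 0.4247 -0.3079  0.1618] y [ 0.992 -0.126  0.001] z [ 0. -0. -1.] [-0.768  0.338 -0.366  0.867  0.     0.929] [-0.22 -0.5   0.03] 1.000183037108467 0.0
```

View pics/t1.png

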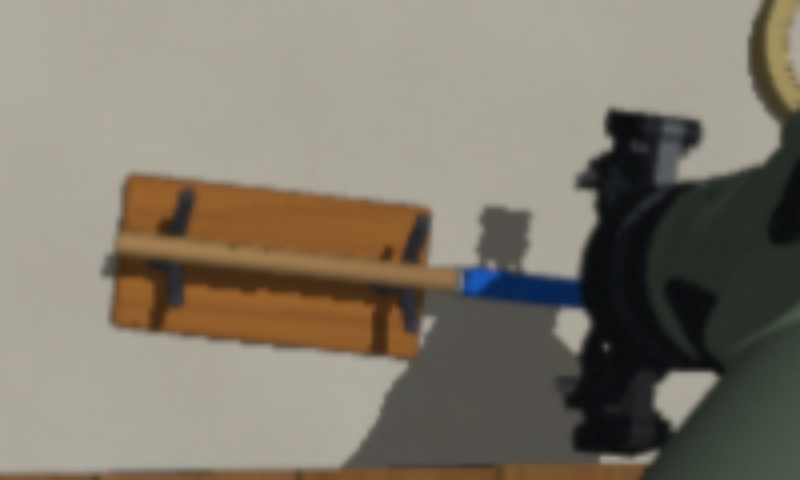

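The gripper is over the handle (handle visible at crop 460–585, 285) and square to the rod. Next I descend and grip.

Emit:
{"op": "jog_arm", "data": {
  "motion": [
    {"x": 0, "y": 0, "z": -0.03, "wx": 0, "wy": 0, "wz": 0},
    {"x": 0, "y": 0, "z": -0.06, "wx": 0, "wy": 0, "wz": 0},
    {"x": 0, "y": 0, "z": -0.085, "wx": 0, "wy": 0, "wz": 0},
    {"x": 0, "y": 0, "z": -0.1, "wx": 0, "wy": 0, "wz": 0},
    {"x": 0, "y": 0, "z": -0.105, "wx": 0, "wy": 0, "wz": 0},
    {"x": 0, "y": 0, "z": -0.105, "wx": 0, "wy": 0, "wz": 0}
  ]
}}

```text
t: 2.45
position: [0.4243, -0.3074, 0.0559]
tcp_rot: [-2.354, -2.079, 0.0]
contact_force: [0.1, -1.1, -0.2]
width: 0.999
grasp_force: 0.0
```

Emit:
{"op": "jog_arm", "data": {
  "motion": [
    {"x": 0, "y": 0, "z": 0, "wx": 0, "wy": 0, "wz": 0},
    {"x": 0, "y": 0, "z": 0, "wx": 0, "wy": 0, "wz": 0},
    {"x": 0, "y": 0, "z": 0, "wx": 0, "wy": 0, "wz": 0},
    {"x": 0, "y": 0, "z": 0, "wx": 0, "wy": 0, "wz": 0},
    {"x": 0, "y": 0, "z": 0, "wx": 0, "wy": 0, "wz": 0},
    {"x": 0, "y": 0, "z": 0, "wx": 0, "wy": 0, "wz": 0},
    {"x": 0, "y": 0, "z": 0, "wx": 0, "wy": 0, "wz": 0},
    {"x": 0, "y": 0, "z": 0, "wx": 0, "wy": 0, "wz": 0}
  ],
  "hand": 1,
  "force": 90
}}

```text
t: 3.25
position: [0.4252, -0.308, 0.0566]
tcp_rot: [2.353, 2.08, 0.001]
contact_force: [2.8, 0.2, 1.8]
width: 0.145
grasp_force: 89.2
```

Emit:
{"op": "jog_arm", "data": {
  "motion": [
    {"x": 0, "y": 0, "z": 0, "wx": 0, "wy": 0, "wz": 0},
    {"x": 0, "y": 0, "z": 0, "wx": 0, "wy": 0, "wz": 0},
    {"x": 0, "y": 0, "z": 0, "wx": 0, "wy": 0, "wz": 0}
  ]
}}

```text
t: 3.55
position: [0.4252, -0.308, 0.0566]
tcp_rot: [2.353, 2.08, 0.001]
contact_force: [4.2, -1.2, 2.1]
width: 0.149
grasp_force: 89.3
```

Emit:
{"op": "jog_arm", "data": {
  "motion": [
    {"x": 0, "y": 0, "z": 0.02, "wx": 0, "wy": 0, "wz": 0},
    {"x": 0, "y": 0, "z": 0.05, "wx": 0, "wy": 0, "wz": 0},
    {"x": 0, "y": 0, "z": 0.08, "wx": 0, "wy": 0, "wz": 0},
    {"x": 0, "y": 0, "z": 0.1, "wx": 0, "wy": 0, "wz": 0},
    {"x": 0, "y": 0, "z": 0.1, "wx": 0, "wy": 0, "wz": 0}
  ]
}}

```text
t: 4.05
position: [0.4247, -0.3086, 0.1584]
tcp_rot: [2.352, 2.079, -0.002]
contact_force: [0.0, -0.3, -0.6]
width: 0.148
grasp_force: 89.0
```

Emit:
{"op": "jog_arm", "data": {
  "motion": [
    {"x": 0.0125, "y": 0.0375, "z": 0, "wx": 0, "wy": 0, "wz": 0.02},
    {"x": 0.025, "y": 0.075, "z": 0, "wx": 0, "wy": 0, "wz": 0.04},
    {"x": 0.0375, "y": 0.1125, "z": 0, "wx": 0, "wy": 0, "wz": 0.06},
    {"x": 0.05, "y": 0.15, "z": 0, "wx": 0, "wy": 0, "wz": 0.08},
    {"x": 0.0625, "y": 0.1875, "z": 0, "wx": 0, "wy": 0, "wz": 0.1},
    {"x": 0.0765, "y": 0.22, "z": 0, "wx": 0, "wy": 0, "wz": 0.114},
    {"x": 0.0865, "y": 0.248, "z": 0, "wx": 0, "wy": 0, "wz": 0.114},
    {"x": 0.0865, "y": 0.248, "z": 0, "wx": 0, "wy": 0, "wz": 0.114}
  ]
}}

```text
t: 4.85
position: [0.51, -0.0566, 0.1544]
tcp_rot: [-2.286, -2.15, 0.003]
contact_force: [-0.2, -0.6, -0.8]
width: 0.144
grasp_force: 89.0
```

```bash
python3 s.py; cat > rod.py <<'E'
from h import *
f=grab('top'); P,_=cloud(f); g=grab('scene')
s=r.state(); x0,y0,z0=s["position"]
k=(abs(P[...,0]-x0-.01)<.035)&(P[...,1]>y0+.06)&(P[...,1]<y0+.26)&(P[...,2]>z0-.01)&(P[...,2]<z0+.06)
Q=P[k]; c=Q.mean(0); d=np.linalg.svd(Q-c,full_matrices=False)[2][0]; d*=np.sign(d[1])
print(len(Q),'c',c.round(4),'d',d.round(3),'tip',Q[Q[:,1].argmax()].round(4),'axis at grip y', (c+d*(y0-c[1])/d[1]).round(4))
b=np.vstack([cv2.resize(f['color'][180:290,160:420],(800,340)),]); cv2.imwrite('pics/t2.png',b)
cv2.imwrite('pics/s2.png',cv2.resize(g['color'][160:360,160:430],(800,592)))
E
python3 rod.py
```

```text
4.85 [ 0.51   -0.0566  0.1544] y [ 0.998 -0.061 -0.004] z [-0.004  0.001 -1.   ] [-0.254  0.329 -0.4    0.845  0.     1.377] [-0.21 -0.61 -0.85] 0.14430108025996236 88.96483182907104
535 c [0.5167 0.0738 0.1773] d [ 0.047  0.999 -0.002] tip [0.5218 0.1468 0.1749] axis at grip y [ 0.5105 -0.0592  0.1775]
```

View pics/s2.png

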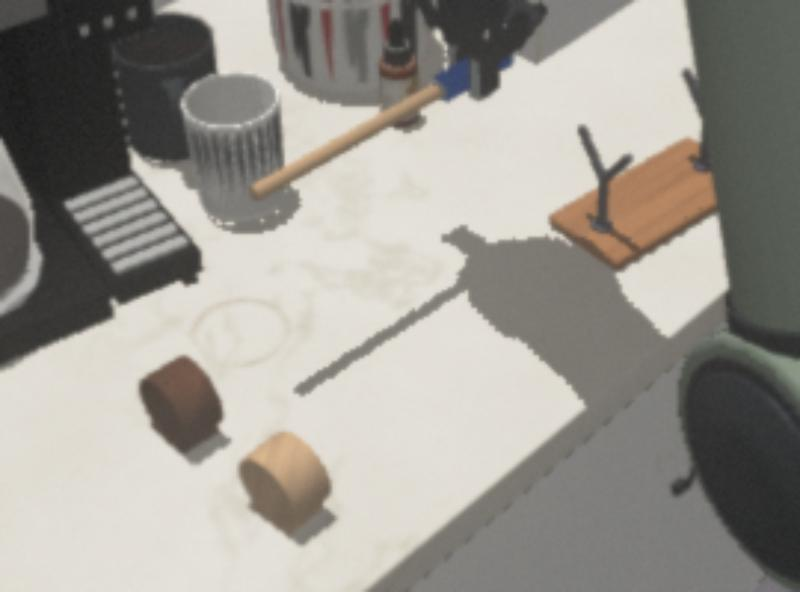

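The rod is held level in the scene view, with its tip at crop (262,188). It lies along (0.05, 0.999), short of the dark ring at crop (180,400). Now I lower it to bore height.

Emit:
{"op": "jog_arm", "data": {
  "motion": [
    {"x": 0, "y": 0, "z": -0.03, "wx": 0, "wy": 0, "wz": 0},
    {"x": 0, "y": 0, "z": -0.06, "wx": 0, "wy": 0, "wz": 0},
    {"x": 0, "y": 0, "z": -0.09, "wx": 0, "wy": 0, "wz": 0},
    {"x": 0, "y": 0, "z": -0.115, "wx": 0, "wy": 0, "wz": 0},
    {"x": 0, "y": 0, "z": -0.133, "wx": 0, "wy": 0, "wz": 0},
    {"x": 0, "y": 0, "z": -0.14, "wx": 0, "wy": 0, "wz": 0},
    {"x": 0, "y": 0, "z": -0.14, "wx": 0, "wy": 0, "wz": 0},
    {"x": 0, "y": 0, "z": -0.14, "wx": 0, "wy": 0, "wz": 0}
  ]
}}

```text
t: 5.75
position: [0.5111, -0.0604, 0.0167]
tcp_rot: [2.294, 2.146, -0.0]
contact_force: [-0.2, -0.0, -0.7]
width: 0.146
grasp_force: 89.0
```

```bash
python3 s.py; python3 rod.py
```

```text
5.75 [ 0.5111 -0.0604  0.0167] y [ 0.998 -0.067  0.   ] z [ 0. -0. -1.] [-0.261  0.514 -0.542  0.515 -0.     1.377] [-0.15 -0.04 -0.72] 0.14578157760299035 88.99081707000732
427 c [0.5189 0.0708 0.0385] d [ 0.049  0.999 -0.009] tip [0.5074 0.1941 0.0086] axis at grip y [ 0.5124 -0.0602  0.0397]
```

View pics/t2.png

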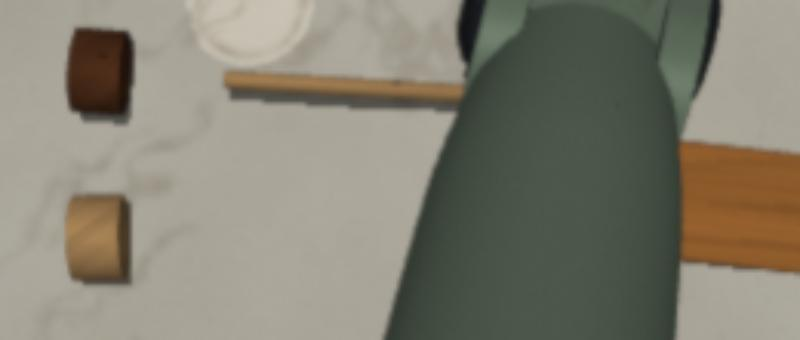

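The tip is at crop (228,80). The rod's line carried on meets the dark ring's centre at about (100,72), and the pale ring is well clear. I'll slide it in.

Emit:
{"op": "jog_arm", "data": {
  "motion": [
    {"x": 0.0015, "y": 0.021, "z": 0, "wx": 0, "wy": 0, "wz": 0},
    {"x": 0.0025, "y": 0.042, "z": 0, "wx": 0, "wy": 0, "wz": 0},
    {"x": 0.004, "y": 0.063, "z": 0, "wx": 0, "wy": 0, "wz": 0},
    {"x": 0.005, "y": 0.084, "z": 0, "wx": 0, "wy": 0, "wz": 0},
    {"x": 0.0065, "y": 0.105, "z": 0, "wx": 0, "wy": 0, "wz": 0},
    {"x": 0.0075, "y": 0.126, "z": 0, "wx": 0, "wy": 0, "wz": 0},
    {"x": 0.009, "y": 0.147, "z": 0, "wx": 0, "wy": 0, "wz": 0},
    {"x": 0.01, "y": 0.168, "z": 0, "wx": 0, "wy": 0, "wz": 0}
  ]
}}

```text
t: 6.65
position: [0.5219, 0.1093, 0.0174]
tcp_rot: [2.292, 2.146, 0.002]
contact_force: [0.4, 0.7, -0.9]
width: 0.146
grasp_force: 89.0
```

```bash
python3 s.py; cat > ring.py <<'E'
import sys
from h import *
f=grab('top'); P,_=cloud(f); g=grab('scene'); H,S,V=cv2.split(cv2.cvtColor(f['color'],cv2.COLOR_BGR2HSV))
p=r.state()["position"]
u0,u1,v0,v1=map(int,sys.argv[2:6])
m=((H<15)&(S>110)&(V<110)).astype(np.uint8); M=np.zeros_like(m); M[v0:v1,u0:u1]=m[v0:v1,u0:u1]
q=P[M>0]; q=q[abs(q[:,2]-np.percentile(q[:,2],90))<.02]; print(len(q),'ring mid',((q.min(0)+q.max(0))/2).round(3),q.min(0).round(3),q.max(0).round(3),'med',np.median(q,0).round(3),'rel grip',(np.median(q,0)-p).round(3))
a,b,c,d=map(int,sys.argv[6:10])
cv2.imwrite(f'pics/{sys.argv[1]}.png',np.hstack([cv2.resize(f['color'][v0-20:v1+20,u0-20:u1+20],(400,400)),cv2.resize(g['color'][c:d,a:b],(400,400))]))
E
python3 ring.py r1 165 215 180 225 170 300 240 370
```

```text
6.65 [0.5219 0.1093 0.0174] y [ 0.998 -0.066  0.002] z [ 0.002  0.    -1.   ] [ 0.068  0.536 -0.494  0.538 -0.     1.705] [ 0.45  0.73 -0.95] 0.14579597084820184 88.99023056030273
44 ring mid [0.524 0.238 0.053] [0.507 0.235 0.044] [0.542 0.241 0.062] med [0.521 0.238 0.055] rel grip [-0.001  0.128  0.038]
```

View pics/r1.png

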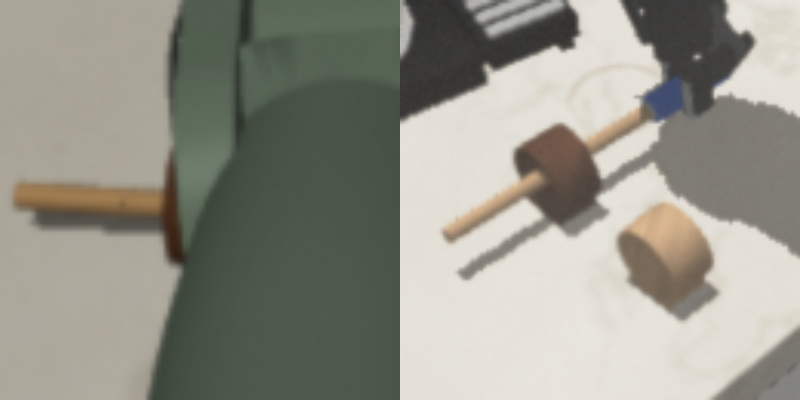

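The rod passes cleanly through the dark ring: right panel, ring at (558,170), tip at (450,235). The pale ring is untouched. I'll lift gently.

Emit:
{"op": "jog_arm", "data": {
  "motion": [
    {"x": 0, "y": 0, "z": 0.004, "wx": 0, "wy": 0, "wz": 0},
    {"x": 0, "y": 0, "z": 0.01, "wx": 0, "wy": 0, "wz": 0},
    {"x": 0, "y": 0, "z": 0.016, "wx": 0, "wy": 0, "wz": 0},
    {"x": 0, "y": 0, "z": 0.023, "wx": 0, "wy": 0, "wz": 0},
    {"x": 0, "y": 0, "z": 0.031, "wx": 0, "wy": 0, "wz": 0},
    {"x": 0, "y": 0, "z": 0.04, "wx": 0, "wy": 0, "wz": 0},
    {"x": 0, "y": 0, "z": 0.05, "wx": 0, "wy": 0, "wz": 0},
    {"x": 0, "y": 0, "z": 0.06, "wx": 0, "wy": 0, "wz": 0}
  ]
}}

```text
t: 7.55
position: [0.5211, 0.1083, 0.0772]
tcp_rot: [2.293, 2.147, 0.0]
contact_force: [0.2, 0.4, -1.3]
width: 0.15
grasp_force: 88.9
```

Emit:
{"op": "jog_arm", "data": {
  "motion": [
    {"x": 0, "y": 0, "z": 0.01, "wx": 0, "wy": 0, "wz": 0},
    {"x": 0, "y": 0, "z": 0.02, "wx": 0, "wy": 0, "wz": 0},
    {"x": 0, "y": 0, "z": 0.032, "wx": 0, "wy": 0, "wz": 0},
    {"x": 0, "y": 0, "z": 0.044, "wx": 0, "wy": 0, "wz": 0},
    {"x": 0, "y": 0, "z": 0.056, "wx": 0, "wy": 0, "wz": 0},
    {"x": 0, "y": 0, "z": 0.068, "wx": 0, "wy": 0, "wz": 0},
    {"x": 0, "y": 0, "z": 0.078, "wx": 0, "wy": 0, "wz": 0},
    {"x": 0, "y": 0, "z": 0.084, "wx": 0, "wy": 0, "wz": 0}
  ]
}}

```text
t: 8.35
position: [0.5215, 0.1084, 0.1615]
tcp_rot: [2.293, 2.146, 0.001]
contact_force: [0.4, 0.2, -0.7]
width: 0.147
grasp_force: 88.9
```

```bash
python3 s.py; python3 ring.py r2 150 215 170 235 170 310 210 350
```

```text
8.35 [0.5215 0.1084 0.1615] y [ 0.998 -0.066  0.001] z [ 0.001  0.    -1.   ] [ 0.066  0.352 -0.346  0.872 -0.     1.703] [ 0.35  0.21 -0.7 ] 0.1465768193245668 88.93611073493958Traceback (most recent call last):
  File "ring.py", line 7, in <module>
    q=P[M>0]; q=q[abs(q[:,2]-np.percentile(q[:,2],90))<.02]; print(len(q),'ring mid',((q.min(0)+q.max(0))/2).round(3),q.min(0).round(3),q.max(0).round(3),'med',np.median(q,0).round(3),'rel grip',(np.median(q,0)-p).round(3))
                             ~~~~~~~~~~~~~^^^^^^^^^^^
    return _quantile_unchecked(
        a, q, axis, out, overwrite_input, method, keepdims, weights)
    return _ureduce(a,
                    func=_quantile_ureduce_func,
    ...<5 lines>...
                    overwrite_input=overwrite_input,
                    method=method)
    r = func(a, **kwargs)
    result = _quantile(arr,
                       quantiles=q,
    ...<2 lines>...
                       out=out,
                       weights=wgt)
    slices_having_nans = np.isnan(arr[-1, ...])
                                  ~~~^^^^^^^^^
IndexError: index -1 is out of bounds for axis 0 with size 0
```

The arm hides the ring from the top camera, so I'll use the depth from the scene camera.

```bash
cat > rs.py <<'E'
import sys
from h import *
g=grab('scene'); P,_=cloud(g); p=r.state()["position"]; H,S,V=cv2.split(cv2.cvtColor(g['color'],cv2.COLOR_BGR2HSV))
k=(abs(P[...,0]-p[0])<.07)&(P[...,1]>p[1]+.03)&(P[...,1]<p[1]+.22)&(abs(P[...,2]-p[2])<.08)
m=k&((H<15)|(H>170))&(S>70)&(V<110)
n,l,s,c=cv2.connectedComponentsWithStats(m.astype(np.uint8)); i=1+np.argmax(s[1:,4]); m=l==i; q=P[m]
lo,hi=np.percentile(q,2,axis=0),np.percentile(q,98,axis=0)
print(len(q),'dark lo',lo.round(3),'hi',hi.round(3),'rel grip',(lo-p).round(3),(hi-p).round(3))
w=k&((H>8)&(H<22))&(S>60)&(V>120); o=P[w]
if len(o): print('rod pts z vs y',np.polyfit(o[:,1],o[:,2],1).round(3),'x vs y',np.polyfit(o[:,1],o[:,0],1).round(3),'tip y',np.percentile(o[:,1],99).round(3),len(o))
u,v=map(int,c[i]); u=min(max(u,100),540);v=min(max(v,90),390)
cv2.imwrite(f'pics/{sys.argv[1]}.png',cv2.resize(g['color'][v-90:v+90,u-100:u+100],(660,594)))
E
python3 rs.py r2
```

```text
224 dark lo [0.503 0.213 0.175] hi [0.539 0.244 0.194] rel grip [-0.018  0.104  0.014] [0.018 0.136 0.034]
rod pts z vs y [-0.003  0.186] x vs y [0.069 0.511] tip y 0.311 303
```

View pics/r2.png

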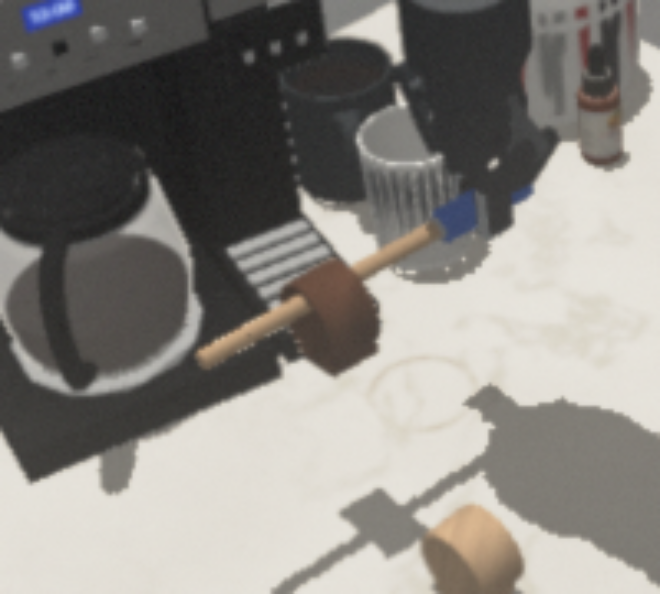

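The dark ring hangs level on the rod, its centre about 0.12 m ahead of the grip (crop (335,315)), clear of everything. I'll carry it back smoothly.

Emit:
{"op": "jog_arm", "data": {
  "motion": [
    {"x": -0.003, "y": -0.012, "z": 0, "wx": 0, "wy": 0, "wz": -0.003},
    {"x": -0.009, "y": -0.037, "z": 0, "wx": 0, "wy": 0, "wz": -0.01},
    {"x": -0.016, "y": -0.07, "z": 0, "wx": 0, "wy": 0, "wz": -0.019},
    {"x": -0.025, "y": -0.107, "z": 0, "wx": 0, "wy": 0, "wz": -0.029},
    {"x": -0.033, "y": -0.144, "z": 0, "wx": 0, "wy": 0, "wz": -0.039},
    {"x": -0.042, "y": -0.181, "z": 0, "wx": 0, "wy": 0, "wz": -0.05},
    {"x": -0.0505, "y": -0.218, "z": 0, "wx": 0, "wy": 0, "wz": -0.06},
    {"x": -0.059, "y": -0.255, "z": 0, "wx": 0, "wy": 0, "wz": -0.07}
  ]
}}

```text
t: 9.3
position: [0.4605, -0.1484, 0.1597]
tcp_rot: [-2.331, -2.105, 0.001]
contact_force: [1.2, -1.9, -1.1]
width: 0.147
grasp_force: 88.9
```

Emit:
{"op": "jog_arm", "data": {
  "motion": [
    {"x": -0.008, "y": -0.035, "z": 0, "wx": 0, "wy": 0, "wz": -0.01},
    {"x": -0.016, "y": -0.068, "z": 0, "wx": 0, "wy": 0, "wz": -0.019},
    {"x": -0.0225, "y": -0.097, "z": 0, "wx": 0, "wy": 0, "wz": -0.027},
    {"x": -0.028, "y": -0.121, "z": 0, "wx": 0, "wy": 0, "wz": -0.033},
    {"x": -0.0325, "y": -0.14, "z": 0, "wx": 0, "wy": 0, "wz": -0.038},
    {"x": -0.0355, "y": -0.153, "z": 0, "wx": 0, "wy": 0, "wz": -0.042},
    {"x": -0.0375, "y": -0.161, "z": 0, "wx": 0, "wy": 0, "wz": -0.044},
    {"x": -0.0375, "y": -0.161, "z": 0, "wx": 0, "wy": 0, "wz": -0.044}
  ]
}}

```text
t: 10.1
position: [0.4241, -0.3083, 0.16]
tcp_rot: [-2.355, -2.079, -0.0]
contact_force: [1.0, 0.8, -1.6]
width: 0.147
grasp_force: 88.9
```

```bash
python3 s.py; python3 rs.py r3; python3 - <<'E'
from h import *
f=grab('top');P,_=cloud(f)
p=r.state()["position"]
k=(abs(P[...,0]-p[0]-.01)<.05)&(P[...,1]>p[1]+.05)&(P[...,1]<p[1]+.25)&(P[...,2]>.14)&(P[...,2]<.22)
q=P[k]
for y in np.arange(.05,.25,.01):
    b=q[(q[:,1]>p[1]+y)&(q[:,1]<p[1]+y+.01)]
    if len(b): print(round(y,2),len(b),b[:,0].min().round(3),b[:,0].max().round(3),np.median(b[:,0]).round(3),b[:,2].max().round(3))
E
```

```text
10.1 [ 0.4241 -0.3083  0.16  ] y [ 0.992 -0.124 -0.   ] z [-0.  0. -1.] [-0.769  0.34  -0.368  0.864  0.     0.926] [ 1.01  0.76 -1.62] 0.1473974191111351 88.90992522239685
79 dark lo [ 0.42  -0.201  0.18 ] hi [ 0.447 -0.171  0.195] rel grip [-0.004  0.106  0.02 ] [0.023 0.137 0.035]
rod pts z vs y [-0.022  0.182] x vs y [0.117 0.458] tip y -0.105 110
0.05 39 0.426 0.437 0.431 0.187
0.06 33 0.426 0.439 0.432 0.187
0.07 39 0.428 0.439 0.433 0.188
0.08 37 0.43 0.441 0.435 0.188
0.09 46 0.43 0.463 0.437 0.188
0.1 148 0.409 0.465 0.439 0.192
0.11 176 0.411 0.465 0.436 0.194
0.12 189 0.411 0.467 0.441 0.194
0.13 155 0.413 0.467 0.434 0.192
0.14 38 0.436 0.449 0.442 0.187
0.15 35 0.438 0.449 0.443 0.186
0.16 38 0.44 0.451 0.445 0.186
0.17 40 0.44 0.452 0.445 0.187
0.18 38 0.442 0.453 0.447 0.187
0.19 38 0.444 0.455 0.449 0.187
0.2 13 0.444 0.454 0.449 0.187
```

The ring is still 0.12 m ahead of the grip, and the rod lies on its original line. I'll lower it, release slowly and back off upward.

Emit:
{"op": "jog_arm", "data": {
  "motion": [
    {"x": 0, "y": 0, "z": -0.01, "wx": 0, "wy": 0, "wz": 0},
    {"x": 0, "y": 0, "z": -0.025, "wx": 0, "wy": 0, "wz": 0},
    {"x": 0, "y": 0, "z": -0.042, "wx": 0, "wy": 0, "wz": 0},
    {"x": 0, "y": 0, "z": -0.06, "wx": 0, "wy": 0, "wz": 0},
    {"x": 0, "y": 0, "z": -0.076, "wx": 0, "wy": 0, "wz": 0},
    {"x": 0, "y": 0, "z": -0.089, "wx": 0, "wy": 0, "wz": 0},
    {"x": 0, "y": 0, "z": -0.098, "wx": 0, "wy": 0, "wz": 0},
    {"x": 0, "y": 0, "z": -0.103, "wx": 0, "wy": 0, "wz": 0}
  ]
}}

```text
t: 11.0
position: [0.4251, -0.3067, 0.0566]
tcp_rot: [-2.353, -2.081, -0.002]
contact_force: [1.7, 1.1, 4.8]
width: 0.147
grasp_force: 89.8
```

Emit:
{"op": "jog_arm", "data": {
  "motion": [
    {"x": 0, "y": 0, "z": 0, "wx": 0, "wy": 0, "wz": 0},
    {"x": 0, "y": 0, "z": 0, "wx": 0, "wy": 0, "wz": 0},
    {"x": 0, "y": 0, "z": 0, "wx": 0, "wy": 0, "wz": 0},
    {"x": 0, "y": 0, "z": 0, "wx": 0, "wy": 0, "wz": 0}
  ]
}}

```text
t: 11.4
position: [0.4248, -0.3079, 0.0577]
tcp_rot: [2.353, 2.08, 0.0]
contact_force: [2.1, 0.6, 0.4]
width: 0.141
grasp_force: 89.1
```

```bash
python3 s.py; python3 rs.py r4; python3 rod.py
```

```text
11.4 [ 0.4248 -0.3079  0.0577] y [ 0.992 -0.123  0.001] z [ 0.001 -0.001 -1.   ] [-0.768  0.465 -0.484  0.621  0.     0.926] [2.06 0.56 0.37] 0.14145781782305403 89.0744948387146
144 dark lo [ 0.408 -0.19   0.007] hi [ 0.463 -0.108  0.037] rel grip [-0.017  0.118 -0.051] [ 0.038  0.2   -0.021]
rod pts z vs y [0.08  0.041] x vs y [-0.261  0.414] tip y -0.107 448
999 c [ 0.4393 -0.1805  0.0812] d [ 0.149  0.989 -0.004] tip [ 0.4482 -0.1043  0.0713] axis at grip y [ 0.4201 -0.3079  0.0818]
```

View pics/r4.png

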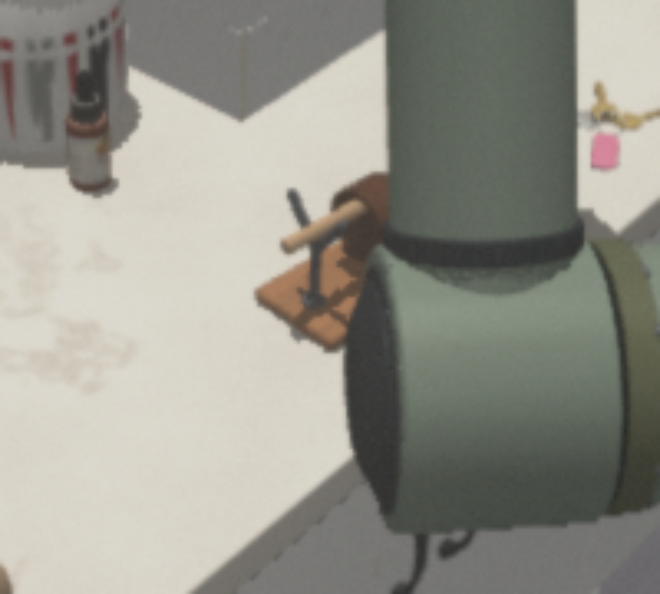

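The rod is seated in the far fork (crop (315,235)), with the ring hanging behind it between the forks. I'm opening the gripper.

Emit:
{"op": "jog_arm", "data": {
  "motion": [
    {"x": 0, "y": 0, "z": 0, "wx": 0, "wy": 0, "wz": 0},
    {"x": 0, "y": 0, "z": 0, "wx": 0, "wy": 0, "wz": 0},
    {"x": 0, "y": 0, "z": 0, "wx": 0, "wy": 0, "wz": 0},
    {"x": 0, "y": 0, "z": 0, "wx": 0, "wy": 0, "wz": 0},
    {"x": 0, "y": 0, "z": 0, "wx": 0, "wy": 0, "wz": 0},
    {"x": 0, "y": 0, "z": 0, "wx": 0, "wy": 0, "wz": 0},
    {"x": 0, "y": 0, "z": 0, "wx": 0, "wy": 0, "wz": 0},
    {"x": 0, "y": 0, "z": 0, "wx": 0, "wy": 0, "wz": 0}
  ],
  "hand": 0
}}

```text
t: 12.35
position: [0.4245, -0.3077, 0.0573]
tcp_rot: [2.354, 2.081, -0.0]
contact_force: [-0.1, -0.2, 0.4]
width: 1.005
grasp_force: 0.0
```

Emit:
{"op": "jog_arm", "data": {
  "motion": [
    {"x": 0, "y": 0, "z": 0.01, "wx": 0, "wy": 0, "wz": 0},
    {"x": 0, "y": 0, "z": 0.03, "wx": 0, "wy": 0, "wz": 0},
    {"x": 0, "y": 0, "z": 0.06, "wx": 0, "wy": 0, "wz": 0},
    {"x": 0, "y": 0, "z": 0.095, "wx": 0, "wy": 0, "wz": 0},
    {"x": 0, "y": 0, "z": 0.13, "wx": 0, "wy": 0, "wz": 0},
    {"x": 0, "y": 0, "z": 0.15, "wx": 0, "wy": 0, "wz": 0},
    {"x": 0, "y": 0, "z": 0.15, "wx": 0, "wy": 0, "wz": 0}
  ]
}}

```text
t: 13.05
position: [0.4262, -0.3092, 0.2114]
tcp_rot: [2.348, 2.076, 0.001]
contact_force: [-0.0, -0.5, 0.5]
width: 0.998
grasp_force: 0.0
```

Emit:
{"op": "jog_arm", "data": {
  "motion": [
    {"x": -0.03, "y": -0.025, "z": 0, "wx": 0, "wy": 0, "wz": 0},
    {"x": -0.06, "y": -0.05, "z": 0, "wx": 0, "wy": 0, "wz": 0},
    {"x": -0.09, "y": -0.075, "z": 0, "wx": 0, "wy": 0, "wz": 0},
    {"x": -0.12, "y": -0.1, "z": 0, "wx": 0, "wy": 0, "wz": 0},
    {"x": -0.15, "y": -0.125, "z": 0, "wx": 0, "wy": 0, "wz": 0},
    {"x": -0.15, "y": -0.125, "z": 0, "wx": 0, "wy": 0, "wz": 0},
    {"x": -0.15, "y": -0.125, "z": 0, "wx": 0, "wy": 0, "wz": 0}
  ]
}}

```text
t: 13.75
position: [0.2738, -0.4324, 0.2066]
tcp_rot: [-2.355, -2.077, -0.001]
contact_force: [0.6, -0.2, -0.1]
width: 1.0
grasp_force: 0.0
```

```bash
python3 s.py; python3 - <<'E'
from h import *
f=grab('top');P,_=cloud(f)
k=(abs(P[...,0]-.435)<.05)&(abs(P[...,1]+.22)<.14)&(P[...,2]>.066)&(P[...,2]<.1)
q=P[k]
print('rod end y',q[:,1].min().round(3),'tip y',q[:,1].max().round(3))
for y in np.arange(-.34,-.1,.02):
    b=q[abs(q[:,1]-y)<.01]
    if len(b): print(round(y,2),len(b),np.round([b[:,0].min(),b[:,0].max(),np.median(b[:,0]),b[:,2].max()],3))
cv2.imwrite('pics/end.png',cv2.resize(f['color'][170:300,160:520],(800,289)))
E
```

```text
13.75 [ 0.2738 -0.4324  0.2066] y [ 0.992 -0.125 -0.   ] z [-0.     0.002 -1.   ] [-1.151e+00  2.760e-01 -3.290e-01  9.670e-01  1.000e-03  5.450e-01] [ 0.64 -0.22 -0.05] 1.000258806004931 0.0
rod end y -0.343 tip y -0.105
-0.34 45 [0.416 0.43  0.422 0.088]
-0.32 77 [0.416 0.432 0.424 0.088]
-0.3 82 [0.418 0.434 0.426 0.089]
-0.28 78 [0.422 0.436 0.428 0.09 ]
-0.26 93 [0.415 0.461 0.434 0.098]
-0.24 133 [0.405 0.459 0.431 0.1  ]
-0.22 63 [0.431 0.443 0.437 0.086]
-0.2 239 [0.412 0.465 0.439 0.091]
-0.18 253 [0.414 0.467 0.438 0.09 ]
-0.16 66 [0.416 0.449 0.443 0.087]
-0.14 143 [0.418 0.474 0.447 0.1  ]
-0.12 77 [0.42  0.456 0.448 0.099]
```

View pics/end.png

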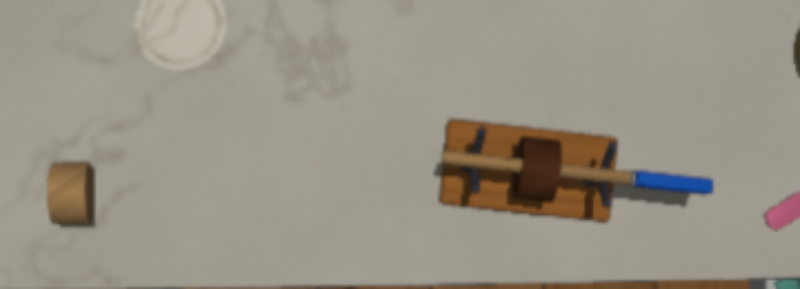

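The rod lies in both forks exactly where it was. The dark ring hangs mid-span at (538,168), the pale ring is untouched at (70,193), and the arm is clear. I'm handing in.

```bash
python3 -c "
from cell import r
print(r.close_job())"
```

```text
the job is handed in; nothing more can be done
None
```

The job is handed in: the dark ring hangs freely on the rod between the two forks, the rod is back where it lay, and the pale ring wasn't moved; the hand-in call returned no verdict.

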